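# Empty the tipping pail of nuts into the sorting tray

### The arm

A 6-joint arm with a two-finger parallel gripper is mounted at the origin on the work surface. World frame = base frame: x ahead of the robot, y to its left, z up, the work surface at z = 0. Lengths are in m, angles in rad, forces in N, time in s.
With the tool pointing down it reaches from about 0.25 to 0.775 m from the base axis. Payload 4 kg.
Tool frame: the origin (TCP) lies midway between the tips of the shut fingers; the grasp point (between the pads) lies 19 mm behind it; z points along the fingers, y is the line along which they close (so a half turn about z gives the same grasp; the last joint's range is limited). The gripper opens to 94 mm and grips with 3 to 60 N. Pads are 16 mm wide; open, the fingers measure 119 mm over their backs; the gripper's body (75 mm by 177 mm) begins 78 mm behind the grasp point.
Start: joints at [1.124, 0.087, 1.371, -0, 1.684, -0.103], TCP at [0.185, 0.518, 0.206] pointing down, gripper open.
Joint ranges: [-3.1, 3.1], [-0.76, 2.03], [0.27, 2.55], [-1.08, 4.22], [0.17, 2.65], [-2.57, 2.57]. Speed limits (rad/s): [2.79, 2.79, 3.14, 3.14, 3.14, 3.14].

### API

Orientations are given as [roll, pitch, yaw] about the fixed x, y, z axes, in that order (R = Rz(yaw) Ry(pitch) Rx(roll)).
In Python, from plant import ctrl gives the robot as it stands.
- The arm moves only by the tool steer_hand, called after ">>>" as name(argument=value, ...), one argument or row to a line, values as JSON. Schema: {"type":"object","properties":{"motion":{"type":"array","items":{"type":"number"},"minItems":6,"maxItems":72},"aperture":{"type":"number"},"only":{"type":"string"},"quiet":{"type":"boolean"},"lines":{"type":"string"}},"required":["motion"],"additionalProperties":false}. motion is one flat list of numbers that holds 1 to 12 rows one after another, with no inner brackets; each row has 6 numbers: dx, dy, dz in m, then a rotation vector rx, ry, rz in rad; each row shifts and turns the commanded pose from where the row before left it, along the tool's axes as they then stand; what a row does not reach is not made up. A row lasts 1/12 s, in which the tool goes at most 0.0417 m and 0.125 rad, less where a joint would pass 70% of its speed; a pose out of reach is approached as far as the arm can. aperture is the finger opening in m, set as the call begins (left out keeps the last). The fingers move at their own pace and stop on an object; the grip force is fixed at half the most. Time passes only in rows, so rows that do not move let the fingers close. The tool returns the time, the measured TCP pose, the force, the opening and the grip force at its end. only (a regular expression) keeps the lines of the reply that match it, lines (a string "A,B") keeps lines A to B, and quiet returns only ok. Input that does not fit is refused with a message, and nothing moves.
- ctrl.read_state(): the state, without advancing time (a new reading comes with each control period).
- ctrl.camera(name): name is "scene" or "top" or "wrist"; returns the picture (400x640x3 uint8, blue, green, red); there is no depth.
- ctrl.get_calibration(name): a dict with "mtx" (3x3 intrinsics, pixels), "D" ([k1, k2, p1, p2, k3] as OpenCV has them; the pictures are not rectified), "R" (3x3) and "t" (3): a world point X has camera coordinates R X + t. Camera axes: x right, y down, z forward; pixel columns grow to the right and rows downward; lengths in m; the calibration is good to about 2 mm. A picture is of the moment at which its call begins: read the wrist's pose just before it. get_calibration takes no time and is no camera call; for the wrist camera it gives the pose at the moment of the call.
- ctrl.sign_off(): hands the job in; it is judged then, once.
The state is a dict: "t": time; "q": joint angles; "qvel": joint speeds; "joint_torque": joint torques, N m; "tool_pos": TCP position; "tool_rot": TCP orientation; "wrist_force": force on the tool from outside, world axes, zero at the start; "torque": the same for the moment, N m; "width": finger opening in m; "finger_force": force on a finger pad.
Only numpy, scipy, OpenCV 4.12 (cv2) and the standard library are available. Lean on these libraries where they do the work, as an engineer would, in place of code of your own. Each camera call takes 0.05 s, during which the arm holds its last target. There are 200 camera calls.

### The job

Carry the pail of hex nuts by its bail handle to the blue sorting tray and set it down upright at the tray's side. Let go of the bail, take the pail by the black tipping grip on its bottom rim and tip it mouth down so that all five nuts end up in the tray. Leave the empty pail standing upright on the bench beside the tray, and do not disturb the spanner, the spray can or the tape measure.

Things in the scene. Friction and masses are not known exactly. Their poses are not given: they have to be found in the camera images.
- pail: Galvanised tapered pail holding five nuts. Origin: centre of its underside; z towards its mouth. Outer diameter 110 mm at the foot, 140 mm at the lip, height 130 mm, wall 4 mm, inner floor at 6 mm. Back is -x (the black tipping grip is there); it is tipped over its front, +x; the bail's ears are at +y and -y. Empty it weighs 0.35 to 0.5 kg.
- bail: Swinging wire bail handle of the pail. Origin: middle of its hinge line, 116 mm above the pail's underside. y: the hinge line (the pail's y); z: from there to the hand grip, parallel to the pail's z when the bail stands up. It leans up to 1.35 rad to front or back; its stiff hinge keeps it where it is left. Wire 6 mm thick, at most 162 mm across.
- bail_grip (a point): Middle of the bail's round wooden hand grip: 18 mm diameter, 80 mm long along the bail's y, 92 mm from the hinge line.
- tip_grip: Black rubber tipping grip on the pail's bottom rim, fixed to the pail, same axes. Origin: its middle, 88 mm behind (-x) the pail's axis, 32 mm above the underside. Block 20 mm wide (y), 18 deep (x), 40 high (z); steel bracket; 20 mm of air between it and the pail's wall. Pinch it by its two y sides; under a light pinch the pail can swing about the line through the pads.
- tray: Open blue sorting tray, screwed to the bench. Origin: centre of its underside. 260 mm along its x, 220 mm along its y, 50 mm high; walls and floor 5 mm thick.
- spanner: Steel spanner, 200 mm long, lying on the bench; origin at its middle, x along it.
- spray_can: Spray can, 58 mm diameter, 170 mm high, standing; origin at the centre of its underside.
- tape_measure: Yellow tape measure, 68 x 36 x 66 mm, standing; origin at the centre of its underside.
- nut1: Yellow-plated steel hex nut 1 of five, 30 mm across flats, 16 mm thick, 64 g, in the pail at the start. Origin: centre of one face; z is the nut's axis, into the nut.
- nut2: Yellow-plated steel hex nut 2 of five, 30 mm across flats, 16 mm thick, 64 g, in the pail at the start. Origin: centre of one face; z is the nut's axis, into the nut.
- nut3: Yellow-plated steel hex nut 3 of five, 30 mm across flats, 16 mm thick, 64 g, in the pail at the start. Origin: centre of one face; z is the nut's axis, into the nut.
- nut4: Yellow-plated steel hex nut 4 of five, 30 mm across flats, 16 mm thick, 64 g, in the pail at the start. Origin: centre of one face; z is the nut's axis, into the nut.
- nut5: Yellow-plated steel hex nut 5 of five, 30 mm across flats, 16 mm thick, 64 g, in the pail at the start. Origin: centre of one face; z is the nut's axis, into the nut.

How it is judged:
By the outcome, as a careful person would: the job done as asked, in the order asked, and still so for the second after the job is handed in, with the robot touching nothing.
It also fails if it takes over 66 s, if anything falls off the work surface, if the arm or the gripper's body presses on something with over 40 N, if the wrist force passes 120 N, or if a joint passes its speed limit or range.

## Working session

There is one attempt and no reset: what is moved stays moved. The work goes in short steps, Python scripts to look and compute and a tool call to move; the robot and the scene stay as the last step left them, time stands still between calls to the robot, and variables do not carry over. Pictures are saved under pics/ and viewed, at most 10 in all, crops included, and the job is handed in when it is done.

```bash
ls; mkdir -p pics; python3 - <<'E'
from plant import ctrl
import cv2, numpy as np
for n in ("top","scene"):
    cv2.imwrite(f"pics/{n}0.png",ctrl.camera(n)); c=ctrl.get_calibration(n)
    print(n,np.array(c["mtx"]).round(1).tolist(),np.round(c["D"],3),np.round(c["R"],3).tolist(),np.round(c["t"],3))
s=ctrl.read_state(); print(s)
E
```

```text
pics
plant.py
top [[516.3, 0.0, 326.8], [0.0, 516.3, 196.0], [0.0, 0.0, 1.0]] [0.018 0.    0.    0.    0.   ] [[0.02, -1.0, 0.023], [-0.997, -0.021, -0.073], [0.074, -0.022, -0.997]] [-0.034  0.579  1.514]
scene [[490.0, 0.0, 324.8], [0.0, 490.0, 198.3], [0.0, 0.0, 1.0]] [-0.148  0.     0.     0.     0.   ] [[0.445, 0.895, 0.006], [0.622, -0.305, -0.721], [-0.644, 0.325, -0.693]] [-0.256 -0.257  1.756]
{'t': 0.1, 'q': array([ 1.12389735e+00,  8.78593375e-02,  1.37209144e+00,  3.42121286e-06,
        1.68358932e+00, -1.03092573e-01]), 'qvel': array([-1.48417413e-03,  6.22821861e-04, -2.21839844e-03, -2.16457401e-03,
        9.21467135e-04,  3.93322772e-05]), 'joint_torque': array([ 2.35462569e-03, -3.41252947e+01, -3.03301013e+01,  7.19482312e-02,
        3.03302554e-02, -8.55789722e-05]), 'tool_pos': array([0.18517676, 0.51736921, 0.20443904]), 'tool_rot': array([-3.13965591e+00, -2.03792872e-04,  2.79778644e+00]), 'wrist_force': array([0.66042473, 0.48836941, 0.60155191]), 'torque': array([-0.00055865, -0.00305812,  0.03141008]), 'finger_force': 0.0, 'width': 0.09401414015946184}
```

View pics/top0.png

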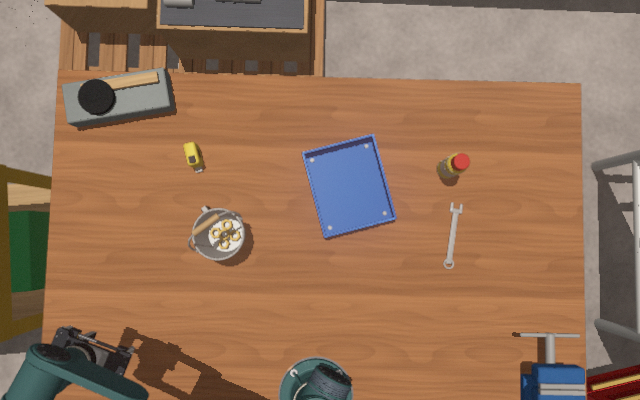

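View pics/scene0.png

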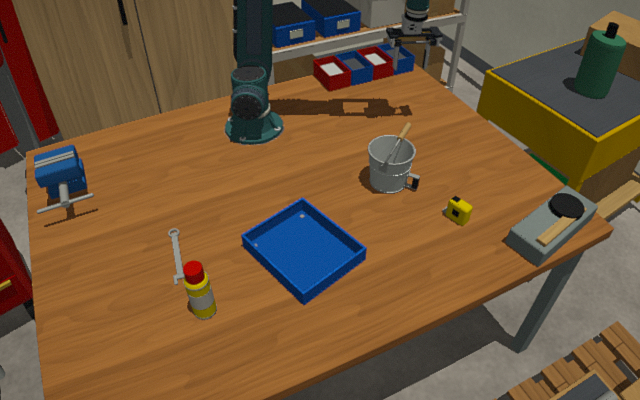

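The top view shows the pail near (218,234), the black tip grip near (207,208), the bail's wooden grip near (205,224), and the tray centred near (349,187). I'll zoom in to measure these.

```bash
cat > h.py <<'E'
import cv2, numpy as np
from plant import ctrl
from scipy.spatial.transform import Rotation as Ro
def at(name,uv,z,c=None):
    c=c or ctrl.get_calibration(name); K,D,R,t=[np.array(c[k],float) for k in("mtx","D","R","t")]
    p=cv2.undistortPoints(np.array(uv,float).reshape(-1,1,2),K,D)[:,0]
    d=np.c_[p,np.ones(len(p))]@R; o=-R.T@t
    z=np.broadcast_to(z,len(d)); return o+d*((z-o[2])/d[:,2])[:,None]
def px(name,X,c=None):
    c=c or ctrl.get_calibration(name); K,D,R,t=[np.array(c[k],float) for k in("mtx","D","R","t")]
    return cv2.projectPoints(np.array(X,float).reshape(-1,1,3),cv2.Rodrigues(R)[0],t,K,D)[0][:,0]
def st():
    s=ctrl.read_state(); return s
E
python3 - <<'E'
import cv2,numpy as np
t=cv2.imread("pics/top0.png"); s=cv2.imread("pics/scene0.png")
a=cv2.resize(t[195:270,180:255],(400,400),interpolation=cv2.INTER_CUBIC)
b=cv2.resize(s[115:205,355:445],(400,400),interpolation=cv2.INTER_CUBIC)
cv2.imwrite("pics/c1.png",np.hstack([a,b]))
from h import *
# tray corners (rim outer), z=.05
print(at("top",[(303,153),(374,135),(396,218),(325,239)],.05).round(3).tolist())
print(at("scene",[(304,200),(366,247),(305,289),(242,237)],.05).round(3).tolist())
print(at("top",[(460,161)],.17),at("top",[(456,206),(449,266)],.01),at("top",[(194,156)],.066))
E
```

```text
[[0.703, 0.051, 0.05], [0.761, -0.157, 0.05], [0.518, -0.225, 0.05], [0.452, -0.019, 0.05]]
[[0.471, -0.016, 0.05], [0.705, 0.056, 0.05], [0.756, -0.144, 0.05], [0.528, -0.225, 0.05]]
[[ 0.67173216 -0.37827324  0.17      ]] [[ 0.55879608 -0.41138376  0.01      ]
 [ 0.3792722  -0.39054415  0.01      ]] [[0.68394966 0.36435022 0.066     ]]
```

View pics/c1.png

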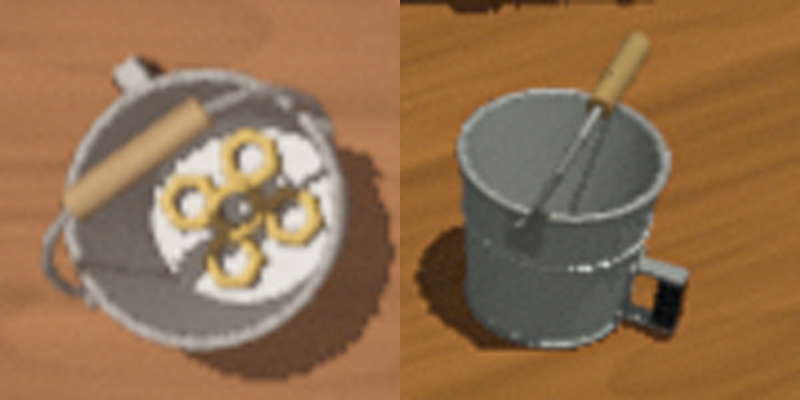

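The crop shows the lip circle centred at top px ~(218.4,234.2). The bail grip's middle is at (205.9,224.4) in the top view and (404.5,131.4) in the scene view. The tip grip is at (204.9,208.7) in the top view and (415.3,183.2) in the scene view.

```bash
cat >> h.py <<'E'
def tri(a,b):
    P=[];q=[]
    for n,uv in(("top",a),("scene",b)):
        c=ctrl.get_calibration(n);K,D,R,t=[np.array(c[k],float) for k in("mtx","D","R","t")]
        P.append(np.c_[R,t]);q.append(cv2.undistortPoints(np.array(uv,float).reshape(1,1,2),K,D).reshape(2,1))
    X=cv2.triangulatePoints(P[0],P[1],q[0],q[1])[:,0]; return X[:3]/X[3]
E
python3 - <<'E'
from h import *
f=lambda x,y:(180+x/5.333,195+y/5.333)
g=lambda x,y:(355+(x-400)/4.444,115+y/4.444)
print("lip top",at("top",[f(205,209)],.13),"scene",at("scene",[g(563,154)],.13))
print("lip L/R",at("top",[f(65,209),f(345,209),f(205,70),f(205,348)],.13))
print("bail",tri(f(138,157),g(620,73)))
print("bail ends top",at("top",[f(75,200),f(203,112)],.17))
print("tip top",at("top",[f(133,73)],.052),"scene",at("scene",[g(668,303)],.032),tri(f(133,73),g(668,270)))
E
```

```text
lip top [[0.46074235 0.27460164 0.13      ]] scene [[0.46583162 0.27626379 0.13      ]]
lip L/R [[0.45938444 0.34579393 0.13      ]
 [0.46211437 0.20316317 0.13      ]
 [0.53202804 0.27712403 0.13      ]
 [0.39000642 0.27207246 0.13      ]]
bail [0.48667099 0.29585123 0.20439033]
bail ends top [[0.46414037 0.33163379 0.17      ]
 [0.50917567 0.26990608 0.17      ]]
tip top [[0.53319146 0.33042837 0.052     ]] scene [[0.53672356 0.32882627 0.032     ]] [0.53248364 0.32825436 0.05922833]
```

Measurements agree with the given sizes:

| Item | Estimate |
|---|---|
| Pail centre | about (0.462, 0.275) |
| Pail yaw | about -143° |
| Bail grip | (0.487, 0.296, 0.203) |
| Tray centre | (0.611, -0.085) |
| Tray yaw | about 16° |

Next, move above the bail.

>>> steer_hand(
  motion=[0, 0, -0.03, 0, 0, 0, -0.0359, -0.0106, -0.003, 0, 0, 0, -0.0359, -0.0106, -0.003, 0, 0, 0, -0.0359, -0.0106, -0.003, 0, 0, 0, -0.0359, -0.0106, -0.003, 0, 0, 0, -0.0359, -0.0106, -0.003, 0, 0, 0, -0.0359, -0.0106, -0.003, 0, 0, 0, -0.0359, -0.0106, -0.003, 0, 0, 0, -0.0359, -0.0106, -0.003, 0, 0, 0, -0.0359, -0.0106, -0.003, 0, 0, 0, -0.0359, -0.0106, -0.003, 0, 0, 0, 0, 0, 0, 0, 0, 0.115],
  aperture=0.094,
)

```text
t: 1.1
tool_pos: [0.4923, 0.2924, 0.2643]
tool_rot: [-3.139, 0.002, 2.674]
wrist_force: [-0.1, -0.7, -0.2]
width: 0.0941
finger_force: 0.0
```

>>> steer_hand(
  motion=[0, 0, 0, 0, 0, 0.115, 0, 0, 0, 0, 0, 0.115, 0, 0, 0, 0, 0, 0.115, 0, 0, 0, 0, 0, 0.115, 0, 0, 0, 0, 0, 0, 0, 0, 0, 0, 0, 0],
)

```text
t: 1.6
tool_pos: [0.4875, 0.2969, 0.2649]
tool_rot: [-3.141, -0.0, 2.226]
wrist_force: [-0.3, 0.4, -0.7]
width: 0.0942
finger_force: 0.0
```

```bash
python3 - <<'E'
from h import *
s=st(); print(s["q"].round(3))
c=ctrl.get_calibration("wrist"); im=ctrl.camera("wrist"); cv2.imwrite("pics/w1.png",im)
print(px("wrist",[[.487,.296,.203],[.462,.275,.13]],c), np.array(c["t"]), np.array(c["R"]).round(2).tolist())
E
```

```text
[ 0.448  0.131  1.206  0.     1.806 -0.207]
[[319.33265612 211.93599585]
 [291.34624281 193.37105812]] [-0.56618947 -0.10381309  0.43254402] [[0.79, 0.61, -0.0], [0.59, -0.76, 0.27], [0.17, -0.22, -0.96]]
```

View pics/w1.png

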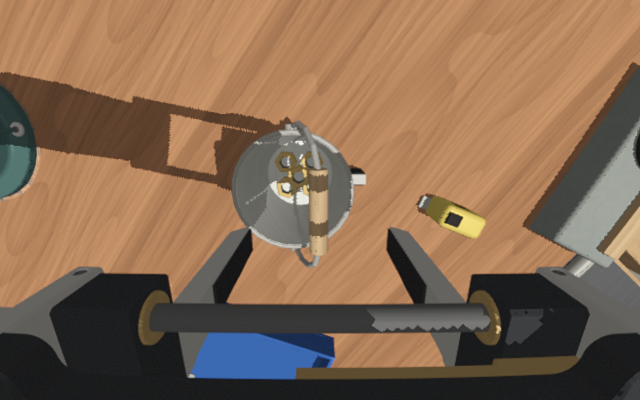

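The wrist view shows the bail grip at (318,211). I predicted (319,212), with its axis across the closing line. Next: descend, close, and stand the bail up gently.

>>> steer_hand(
  motion=[0, 0, 0.027, 0, 0, 0, 0, 0, 0.027, 0, 0, 0, 0, 0, 0.027, 0, 0, 0, 0, 0, 0, 0, 0, 0, 0, 0, 0, 0, 0, 0],
)

```text
t: 2.07
tool_pos: [0.4866, 0.2966, 0.1828]
tool_rot: [-3.137, -0.001, 2.224]
wrist_force: [-0.4, -0.2, 1.0]
width: 0.0942
finger_force: 0.0
```

>>> steer_hand(
  motion=[0, 0, 0, 0, 0, 0, 0, 0, 0, 0, 0, 0, 0, 0, 0, 0, 0, 0, 0, 0, 0, 0, 0, 0, 0, 0, 0, 0, 0, 0, 0, 0, 0, 0, 0, 0, 0, 0, 0, 0, 0, 0, 0, 0, 0, 0, 0, 0],
  aperture=0.0,
)

```text
t: 2.73
tool_pos: [0.4876, 0.297, 0.1846]
tool_rot: [3.142, -0.0, 2.223]
wrist_force: [0.3, -0.7, 0.6]
width: 0.0441
finger_force: 0.0
```

>>> steer_hand(
  motion=[0, -0.005, -0.002, 0, 0, 0, 0, -0.005, -0.001, 0, 0, 0, 0, -0.005, -0.001, 0, 0, 0, 0, -0.005, -0.001, 0, 0, 0, 0, -0.005, -0.001, 0, 0, 0, 0, -0.005, 0, 0, 0, 0, 0, 0, 0, 0, 0, 0, 0, 0, 0, 0, 0, 0],
)

```text
t: 3.4
tool_pos: [0.4626, 0.2781, 0.1899]
tool_rot: [-3.138, -0.0, 2.223]
wrist_force: [-0.6, -0.9, -0.6]
width: 0.0173
finger_force: 30.0
```

>>> steer_hand(
  motion=[0, 0, -0.01, 0, 0, 0, 0, 0, -0.015, 0, 0, 0, 0, 0, -0.02, 0, 0, 0, 0, 0, -0.02, 0, 0, 0, 0, 0, -0.015, 0, 0, 0, 0, 0, -0.01, 0, 0, 0, 0, 0, 0, 0, 0, 0, 0, 0, 0, 0, 0, 0, 0, 0, 0, 0, 0, 0],
)

```text
t: 4.15
tool_pos: [0.4632, 0.2785, 0.2785]
tool_rot: [-3.138, -0.001, 2.223]
wrist_force: [-0.5, 0.7, -8.1]
width: 0.0175
finger_force: 30.0
```

```bash
python3 - <<'E'
from h import *
s=cv2.resize(ctrl.camera("scene")[60:220,330:490],(400,400),interpolation=cv2.INTER_CUBIC)
t=cv2.resize(ctrl.camera("top")[170:290,160:280],(400,400),interpolation=cv2.INTER_CUBIC)
cv2.imwrite("pics/l1.png",np.hstack([t,s]))
E
```

```text
(no output)
```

View pics/l1.png

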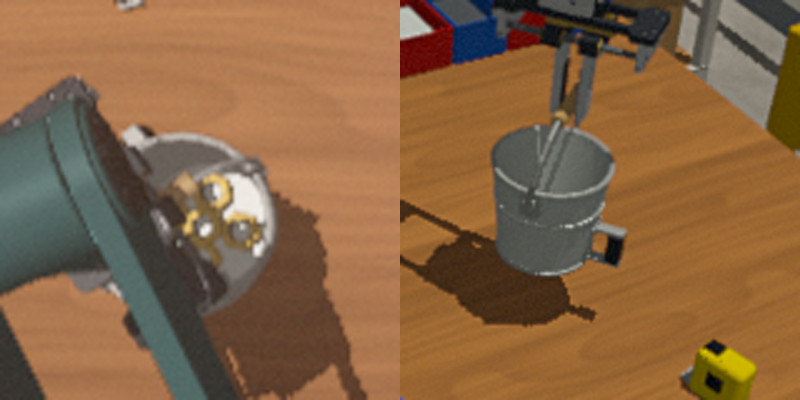

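The pail hangs almost upright from the bail in the scene crop. Carrying and turning it now.

>>> steer_hand(
  motion=[-0.008, -0.001, 0, 0, 0, 0, -0.014, -0.002, 0, 0, 0, 0, -0.018, -0.003, 0, 0, 0, 0, -0.02, -0.003, 0, 0, 0, 0, -0.02, -0.003, 0, 0, 0, 0, -0.02, -0.003, 0, 0, 0, 0, -0.02, -0.003, 0, 0, 0, 0, -0.02, -0.003, 0, 0, 0, 0, -0.018, -0.003, 0, 0, 0, 0, -0.014, -0.002, 0, 0, 0, 0, -0.01, -0.002, 0, 0, 0, 0, -0.006, -0.001, 0, 0, 0, 0],
)

```text
t: 5.25
tool_pos: [0.5552, 0.1104, 0.2799]
tool_rot: [-3.141, -0.0, 2.221]
wrist_force: [0.2, 1.2, -6.7]
width: 0.0169
finger_force: 30.0
```

>>> steer_hand(
  motion=[0, 0, 0, 0, 0, -0.05, 0, 0, 0, 0, 0, -0.1, 0, 0, 0, 0, 0, -0.12, 0, 0, 0, 0, 0, -0.12, 0, 0, 0, 0, 0, -0.12, 0, 0, 0, 0, 0, -0.12, 0, 0, 0, 0, 0, -0.12, 0, 0, 0, 0, 0, -0.12, 0, 0, 0, 0, 0, -0.12, 0, 0, 0, 0, 0, -0.12, 0, 0, 0, 0, 0, -0.07, 0, 0, 0, 0, 0, -0.024],
)

```text
t: 6.25
tool_pos: [0.5545, 0.1125, 0.2804]
tool_rot: [3.141, -0.0, -2.853]
wrist_force: [-0.3, 0.0, -7.0]
width: 0.0172
finger_force: 30.0
```

>>> steer_hand(
  motion=[0, 0, 0, 0, 0, 0, 0, 0, 0, 0, 0, 0, 0, 0, 0, 0, 0, 0, 0, 0, 0.01, 0, 0, 0, 0, 0, 0.02, 0, 0, 0, 0, 0, 0.02, 0, 0, 0, 0, 0, 0.01, 0, 0, 0, 0, 0, 0, 0, 0, 0, 0, 0, 0, 0, 0, 0, 0, 0, 0, 0, 0, 0],
)

```text
t: 7.08
tool_pos: [0.5553, 0.1118, 0.2216]
tool_rot: [-3.141, 0.002, -2.857]
wrist_force: [1.0, 0.2, -6.7]
width: 0.0174
finger_force: 30.0
```

```bash
python3 - <<'E'
from h import *
s=ctrl.camera("scene")[100:300,240:440]
t=ctrl.camera("top")[100:300,220:420]
f=lambda a:cv2.resize(a,(400,400),interpolation=cv2.INTER_CUBIC)
cv2.imwrite("pics/l2.png",np.hstack([f(t),f(s)])); print(st()["q"].round(3))
E
```

```text
[ 0.099  0.12   1.302  0.     1.716 -1.757]
```

View pics/l2.png

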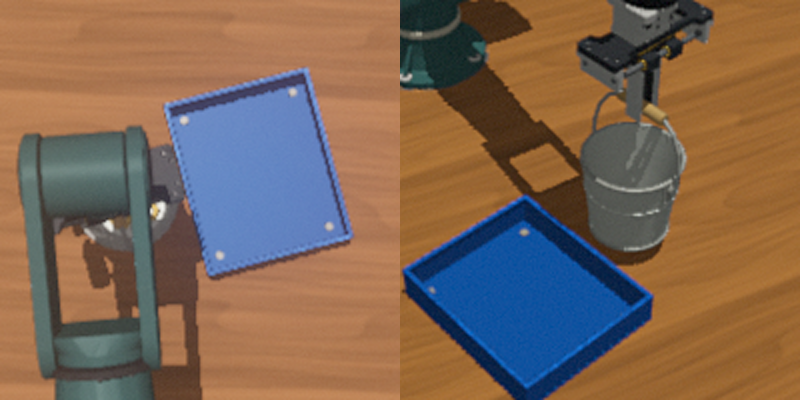

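The pail hangs beside the tray's left wall, clear of it, about 32 mm above the bench. Lowering it.

>>> steer_hand(
  motion=[0, 0, 0.01, 0, 0, 0, 0, 0, 0.01, 0, 0, 0, 0, 0, 0.006, 0, 0, 0, 0, 0, 0.004, 0, 0, 0, 0, 0, 0.003, 0, 0, 0, 0, 0, 0, 0, 0, 0, 0, 0, 0, 0, 0, 0, 0, 0, 0, 0, 0, 0],
)

```text
t: 7.85
tool_pos: [0.5552, 0.1121, 0.1905]
tool_rot: [-3.141, 0.004, -2.856]
wrist_force: [-3.9, -0.3, 5.9]
width: 0.0172
finger_force: 30.0
```

>>> steer_hand(
  motion=[0, 0, 0, 0, 0, 0, 0, 0, 0, 0, 0, 0, 0, 0, 0, 0, 0, 0, 0, 0, 0, 0, 0, 0, 0, 0, 0, 0, 0, 0, 0, 0, 0, 0, 0, 0, 0, 0, 0, 0, 0, 0, 0, 0, 0, 0, 0, 0],
  aperture=0.06,
)

```text
t: 8.52
tool_pos: [0.5549, 0.1118, 0.1873]
tool_rot: [3.142, -0.0, -2.856]
wrist_force: [-0.5, 0.4, 0.5]
width: 0.0598
finger_force: 0.0
```

>>> steer_hand(
  motion=[0, 0, -0.02, 0, 0, 0, 0, 0, -0.03, 0, 0, 0, 0, 0, -0.035, 0, 0, 0, 0, 0, -0.035, 0, 0, 0, 0, 0, -0.03, 0, 0, 0, 0, -0.035, 0, 0, 0, 0, 0, -0.035, 0, 0, 0, 0, 0, -0.035, 0, 0, 0, 0, 0, -0.035, 0, 0, 0, 0, 0, -0.035, 0, 0, 0, 0, 0, 0, 0, 0, 0, 0],
)

```text
t: 9.43
tool_pos: [0.605, -0.0622, 0.3356]
tool_rot: [-3.14, -0.002, -2.864]
wrist_force: [0.5, -0.5, -1.2]
width: 0.0599
finger_force: 0.0
```

```bash
python3 - <<'E'
from h import *
s=ctrl.camera("scene")[100:300,240:440]
t=ctrl.camera("top")[130:230,230:330]
c=ctrl.get_calibration("wrist"); cv2.imwrite("pics/w3raw.png",ctrl.camera("wrist"))
f=lambda a:cv2.resize(a,(400,400),interpolation=cv2.INTER_CUBIC)
cv2.imwrite("pics/l3.png",np.hstack([f(t),f(s)])); print(st()["q"].round(3))
E
```

```text
[-1.870e-01  2.340e-01  9.440e-01  1.000e-03  1.965e+00 -2.042e+00]
```

View pics/l3.png

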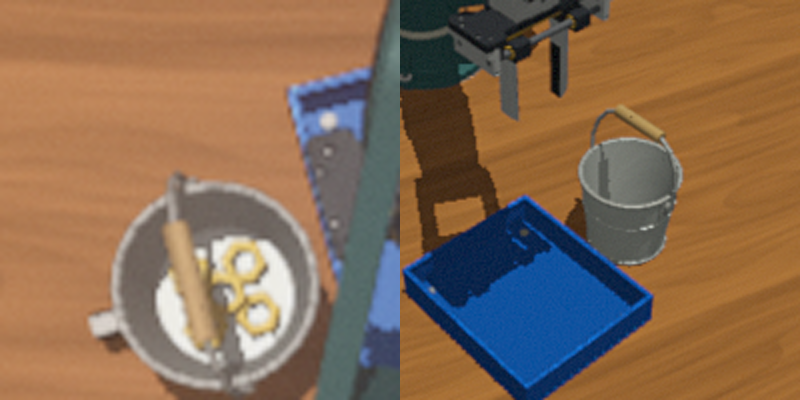

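The pail stands upright beside the tray, with its lip centre at about top px (284,201), the tip grip at (256.5,210.8) and the bail upright.

```bash
python3 - <<'E'
from h import *
c=at("top",[(284,201.25)],.13)[0]; g=at("top",[(256.5,210.75)],.052)[0]
b=at("top",[(277.5,200.75)],.208)[0]
print(c,g,b,np.linalg.norm((c-g)[:2]),np.degrees(np.arctan2(*(c-g)[1::-1])))
be=at("top",[(230+175/4,130+225/4),(230+207/4,130+345/4)],.208); d=be[1]-be[0]; print("bail axis deg",np.degrees(np.arctan2(d[1],d[0])))
print(at("top",[(302.5,152.5),(325,239)],.05))
E
```

```text
[0.55471717 0.09811658 0.13      ] [0.53028032 0.18172887 0.052     ] [0.5508283  0.11028933 0.208     ] 0.08711013403330956 -73.70826739507064
bail axis deg -163.6206879281178
[[ 0.70411008  0.05249964  0.05      ]
 [ 0.4524793  -0.0185716   0.05      ]]
```

Pail centre is (0.555, 0.098), yaw -74°, and the grip is at (0.530, 0.183); these match the sizes given. First I'll check in free air that the wrist can make the tipping turn.

>>> steer_hand(
  motion=[0, 0, 0, 0, 0, 0.12, 0, 0, 0, 0, 0, 0.12, 0, 0, 0, 0, 0, 0.12, 0, 0, 0, 0, 0, 0.12, 0, 0, 0, 0, 0, 0.12, 0, 0, 0, 0, 0, 0.12, 0, 0, 0, 0, 0, 0.12, 0, 0, 0, 0, 0, 0.12, 0, 0, 0, 0, 0, 0.12, 0, 0, 0, 0, 0, 0.12, 0, 0, 0, 0, 0, 0.12, 0, 0, 0, 0, 0, 0.12],
  aperture=0.05,
)

```text
t: 10.58
tool_pos: [0.6038, -0.054, 0.3382]
tool_rot: [3.141, 0.0, 1.984]
wrist_force: [-0.0, 0.2, 0.1]
width: 0.05
finger_force: 0.0
```

>>> steer_hand(
  motion=[0, 0, 0, 0, 0, 0.12, 0, 0, 0, 0, 0, 0.009, 0, 0, 0, 0, 0.12, 0, 0, 0, 0, 0, 0.12, 0, 0, 0, 0, 0, 0.12, 0, 0, 0, 0, 0, 0.12, 0, 0, 0, 0, 0, 0.12, 0, 0, 0, 0, 0, 0.12, 0, 0, 0, 0, 0, 0.12, 0, 0, 0, 0, 0, 0.12, 0, 0, 0, 0, 0, 0.12, 0, 0, 0, 0, 0, 0.12, 0],
)

```text
t: 11.58
tool_pos: [0.6042, -0.0559, 0.3382]
tool_rot: [3.13, -1.204, 1.87]
wrist_force: [-0.2, -0.7, -0.3]
width: 0.0503
finger_force: 0.0
```

```bash
python3 -c "
from h import *
print(st()['q'].round(3))"
```

```text
[-0.56   0.67   0.782  1.155  2.4   -0.237]
```

>>> steer_hand(
  motion=[0, 0, 0, 0, 0.12, 0, 0, 0, 0, 0, 0.12, 0, 0, 0, 0, 0, 0.12, 0, 0, 0, 0, 0, 0, 0, 0, 0, 0, 0, 0, 0],
)

```text
t: 12.0
tool_pos: [0.6043, -0.0554, 0.3352]
tool_rot: [-2.917, -1.562, 1.634]
wrist_force: [0.3, 0.7, 0.5]
width: 0.05
finger_force: 0.0
```

```bash
python3 -c "
from h import *
s=st();print(s['q'].round(3)); print(Ro.from_euler('xyz',s['tool_rot']).as_matrix().round(3))"
```

```text
[-0.578  0.77   0.874  1.472  2.433 -0.12 ]
[[-0.001  0.959 -0.284]
 [ 0.009  0.284  0.959]
 [ 1.    -0.002 -0.009]]
```

The turn is feasible: tool horizontal at q4=1.47, q5=2.43. Back to vertical, over behind the pail, and tilt 50°.

>>> steer_hand(
  motion=[0, 0, 0, 0, -0.12, 0, 0, 0, 0, 0, -0.12, 0, 0, 0, 0, 0, -0.12, 0, 0, 0, 0, 0, -0.12, 0, 0, 0, 0, 0, -0.12, 0, 0, 0, 0, 0, -0.12, 0, 0, 0, 0, 0, -0.12, 0, 0, 0, 0, 0, -0.12, 0, 0, 0, 0, 0, -0.12, 0, 0, 0, 0, 0, -0.12, 0, 0, 0, 0, 0, -0.12, 0, 0, 0, 0, 0, -0.12, 0],
  aperture=0.05,
)

```text
t: 13.0
tool_pos: [0.6043, -0.0564, 0.3444]
tool_rot: [3.131, -0.106, 1.862]
wrist_force: [0.6, 0.4, -0.8]
width: 0.0502
finger_force: 0.0
```

>>> steer_hand(
  motion=[0, 0, 0, 0, -0.12, 0, 0.0362, 0, 0, 0, 0, 0, 0.0362, 0, 0, 0, 0, 0, 0.0362, 0, 0, 0, 0, 0, 0.0362, 0, 0, 0, 0, 0, 0.0362, 0, 0, 0, 0, 0, 0.0362, 0, 0, 0, 0, 0, 0.0362, 0, 0, 0, 0, 0, 0.0362, 0, 0, 0, 0, 0, 0.0362, 0, 0, 0, 0, 0, 0, 0, 0, 0, -0.12, 0, 0, 0, 0, 0, -0.12, 0],
)

```text
t: 14.0
tool_pos: [0.5117, 0.2569, 0.3445]
tool_rot: [3.129, 0.244, 1.858]
wrist_force: [-0.1, -0.4, -0.4]
width: 0.0498
finger_force: 0.0
```

>>> steer_hand(
  motion=[0, 0, 0, 0, -0.12, 0, 0, 0, 0, 0, -0.12, 0, 0, 0, 0, 0, -0.12, 0, 0, 0, 0, 0, -0.12, 0, 0, 0, 0, 0, -0.12, 0, 0, 0, 0, 0, 0, 0, 0, 0, 0, 0, 0, 0],
)

```text
t: 14.58
tool_pos: [0.5112, 0.2579, 0.3387]
tool_rot: [3.139, 0.837, 1.86]
wrist_force: [0.6, -0.6, -0.3]
width: 0.0497
finger_force: 0.0
```

```bash
cat >> h.py <<'E'
def go(T):
    s=st(); R=Ro.from_euler('xyz',s['tool_rot']).as_matrix()
    print("q",s['q'].round(2),"d_tool",(R.T@(np.array(T)-s['tool_pos'])).round(4)); print(R.round(3).tolist())
E
python3 - <<'E'
from h import *
f=np.array([.2756,-.9613,0]);a=.86
tz=f*np.sin(a)-np.array([0,0,np.cos(a)]); G=np.array([.530,.183,.036]); print(G+.019*tz,G-.101*tz)
go(G-.101*tz); go(G+.019*tz)
c=ctrl.get_calibration("wrist"); cv2.imwrite("pics/w4.png",ctrl.camera("wrist")); print(px("wrist",[[.530,.183,.032],[.530,.183,.052],[.555,.098,.13]],c))
E
```

```text
[0.53396837 0.16915823 0.02360369] [0.508905   0.25657992 0.10189618]
q [ 0.78  0.36  1.02 -0.84  2.06  0.18] d_tool [ 0.1755 -0.0029  0.159 ]
[[-0.191, 0.958, 0.214], [0.642, 0.287, -0.711], [-0.743, 0.001, -0.669]]
q [ 0.78  0.36  1.02 -0.84  2.06  0.18] d_tool [ 0.1727 -0.0041  0.2789]
[[-0.191, 0.958, 0.214], [0.642, 0.287, -0.711], [-0.743, 0.001, -0.669]]
[[317.04151941  52.02794267]
 [317.02130984  61.18281966]
 [317.04409919 144.3164651 ]]
```

View pics/w4.png

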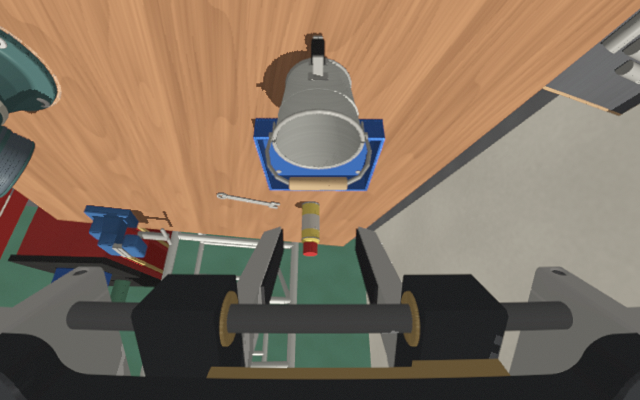

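The wrist view shows the black grip at (317,50), where I predicted (317,52), so it is centred between the fingers. Down to the standoff.

>>> steer_hand(
  motion=[0.025, 0, 0.0227, 0, 0, 0, 0.025, 0, 0.0227, 0, 0, 0, 0.025, 0, 0.0227, 0, 0, 0, 0.025, 0, 0.0227, 0, 0, 0, 0.025, 0, 0.0227, 0, 0, 0, 0.025, -0.001, 0.0227, 0, 0, 0, 0.025, -0.001, 0.0227, 0, 0, 0, 0, 0, 0, 0, 0, 0, 0, 0, 0, 0, 0, 0],
)

```text
t: 15.38
tool_pos: [0.5112, 0.2532, 0.1028]
tool_rot: [3.14, 0.839, 1.854]
wrist_force: [0.2, -0.2, 1.4]
width: 0.0496
finger_force: 0.0
```

```bash
python3 -c "
from h import *
go([.5340,.1692,.0236])
c=ctrl.get_calibration('wrist');ctrl.camera('wrist')
print(px('wrist',[[.530,.183,.032]],c))"
```

```text
q [ 0.77  0.47  1.34 -0.73  1.75  0.51] d_tool [ 0.0007 -0.0018  0.1177]
[[-0.187, 0.96, 0.21], [0.641, 0.281, -0.714], [-0.744, 0.001, -0.668]]
[[318.50080991 195.68073168]]
```

>>> steer_hand(
  motion=[0, -0.002, 0.03, 0, 0, 0, 0, 0, 0.03, 0, 0, 0, 0, 0, 0.03, 0, 0, 0, 0, 0, 0.02, 0, 0, 0, 0, 0, 0.007, 0, 0, 0, 0, 0, 0, 0, 0, 0, 0, 0, 0, 0, 0, 0],
)

```text
t: 16.02
tool_pos: [0.5349, 0.1714, 0.026]
tool_rot: [3.134, 0.838, 1.851]
wrist_force: [-0.1, 0.6, 0.5]
width: 0.0497
finger_force: 0.0
```

>>> steer_hand(
  motion=[0, 0, 0, 0, 0, 0, 0, 0, 0, 0, 0, 0, 0, 0, 0, 0, 0, 0, 0, 0, 0, 0, 0, 0, 0, 0, 0, 0, 0, 0, 0, 0, 0, 0, 0, 0, 0, 0, 0, 0, 0, 0, 0, 0, 0, 0, 0, 0],
  aperture=0.0,
)

```text
t: 16.68
tool_pos: [0.5338, 0.1711, 0.0234]
tool_rot: [3.139, 0.839, 1.857]
wrist_force: [1.1, 3.0, 1.9]
width: 0.0196
finger_force: 30.0
```

```bash
python3 -c "
from h import *
go([.5340,.1692,.0236])"
```

```text
q [ 0.65  0.47  1.52 -0.77  1.54  0.55] d_tool [-0.0013 -0.0004  0.0013]
[[-0.189, 0.959, 0.213], [0.641, 0.284, -0.713], [-0.744, 0.002, -0.668]]
```

Gripped at 19.6 mm. I'll work out the tipping path in tool axes: lift, advance and turn together, clearing the tray rim.

```bash
python3 - <<'E'
from h import *
s=st(); R=Ro.from_euler('xyz',s['tool_rot']).as_matrix(); p=s['tool_pos']
f=np.array([.2756,-.9613,0]); z=np.array([0,0,1.])
G0=p-.019*R[:,2]; 
K=np.array([[0,-.088,.036],[.6,-.055,.138],[1.2,-.01,.218],[2.36,.1845,.272]])
ths=np.r_[np.arange(0,1.21,.1),1.2+np.arange(1,13)*1.16/12]
uv=np.c_[np.interp(ths,K[:,0],K[:,1]),np.interp(ths,K[:,0],K[:,2])]
P=p;Rc=R
for i,th in enumerate(ths):
    Rn=R@Ro.from_rotvec([0,th,0]).as_matrix()
    G=G0+f*(uv[i,0]-uv[0,0])+z*(uv[i,1]-uv[0,1]); T=G+.019*Rn[:,2]
    if i: print(i,round(th,2),(Rc.T@(T-P)).round(4),T.round(3))
    P,Rc=T,Rn
E
```

```text
1 0.1 [-0.0144 -0.     -0.0074] [0.535 0.167 0.039]
2 0.2 [-0.0136 -0.     -0.009 ] [0.536 0.163 0.055]
3 0.3 [-0.0127 -0.     -0.0105] [0.537 0.159 0.071]
4 0.4 [-0.0116 -0.     -0.0119] [0.538 0.156 0.087]
5 0.5 [-0.0103 -0.     -0.0131] [0.539 0.152 0.103]
6 0.6 [-0.0089 -0.     -0.0143] [0.54  0.149 0.12 ]
7 0.7 [-0.0085 -0.     -0.0113] [0.542 0.143 0.133]
8 0.8 [-0.0074 -0.     -0.0123] [0.543 0.138 0.146]
9 0.9 [-0.0061 -0.     -0.0131] [0.545 0.132 0.159]
10 1.0 [-0.0048 -0.     -0.0139] [0.546 0.127 0.173]
11 1.1 [-0.0034 -0.     -0.0145] [0.548 0.122 0.186]
12 1.2 [-0.0019 -0.     -0.0149] [0.549 0.116 0.2  ]
13 1.3 [-0.0117 -0.0001 -0.01  ] [0.553 0.102 0.206]
14 1.39 [-0.0107 -0.0001 -0.0113] [0.557 0.088 0.211]
15 1.49 [-0.0096 -0.0001 -0.0124] [0.561 0.074 0.217]
16 1.59 [-0.0083 -0.0001 -0.0135] [0.566 0.06  0.222]
17 1.68 [-0.007  -0.0001 -0.0144] [0.57  0.045 0.228]
18 1.78 [-0.0056 -0.0001 -0.0152] [0.574 0.031 0.234]
19 1.88 [-0.0041 -0.0001 -0.0158] [0.578 0.016 0.24 ]
20 1.97 [-0.0025 -0.0001 -0.0163] [0.582 0.001 0.246]
21 2.07 [-0.0009 -0.0001 -0.0167] [ 0.586 -0.013  0.252]
22 2.17 [ 0.0007 -0.0001 -0.0169] [ 0.591 -0.029  0.259]
23 2.26 [ 0.0023 -0.0001 -0.0169] [ 0.595 -0.044  0.265]
24 2.36 [ 0.0039 -0.0001 -0.0168] [ 0.599 -0.059  0.271]
```

>>> steer_hand(
  motion=[-0.0144, 0, -0.0074, 0, 0.1, 0, -0.0136, 0, -0.009, 0, 0.1, 0, -0.0127, 0, -0.0105, 0, 0.1, 0, -0.0116, 0, -0.012, 0, 0.1, 0, -0.0103, 0, -0.013, 0, 0.1, 0, -0.009, 0, -0.0143, 0, 0.1, 0, -0.0085, 0, -0.0113, 0, 0.1, 0, -0.0074, 0, -0.0123, 0, 0.1, 0, -0.006, 0, -0.013, 0, 0.1, 0, -0.0048, 0, -0.014, 0, 0.1, 0, -0.0034, 0, -0.0145, 0, 0.1, 0, -0.002, 0, -0.015, 0, 0.1, 0],
)

```text
t: 17.68
tool_pos: [0.5477, 0.1145, 0.1988]
tool_rot: [-3.137, -0.365, 1.856]
wrist_force: [-0.2, 0.3, -9.2]
width: 0.0198
finger_force: 30.0
```

```bash
python3 - <<'E'
from h import *
s=ctrl.camera("scene")[60:300,240:480]
f=lambda a:cv2.resize(a,(500,500),interpolation=cv2.INTER_CUBIC)
cv2.imwrite("pics/l4.png",f(s)); print(st()["q"].round(3))
E
```

```text
[-0.114  0.174  1.332  0.343  1.774 -0.347]
```

View pics/l4.png

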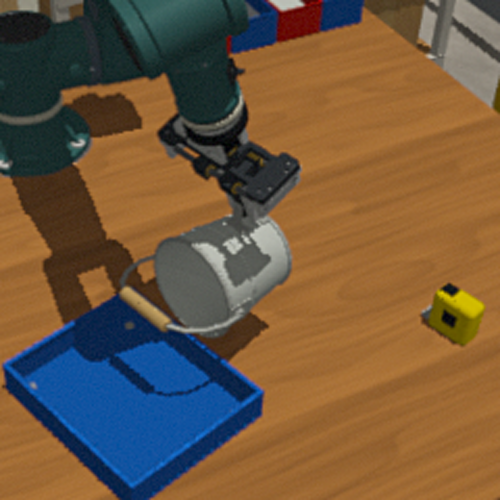

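The pail is tipped roughly 75–85°, its mouth is over the tray and no nuts are out yet. Continuing.

>>> steer_hand(
  motion=[-0.0117, 0, -0.01, 0, 0.097, 0, -0.0107, 0, -0.0113, 0, 0.097, 0, -0.0096, 0, -0.0124, 0, 0.097, 0, -0.0083, 0, -0.0135, 0, 0.097, 0, -0.007, 0, -0.0144, 0, 0.097, 0, -0.0056, 0, -0.0152, 0, 0.097, 0, -0.004, 0, -0.0158, 0, 0.097, 0, -0.0025, 0, -0.0163, 0, 0.097, 0, -0.001, 0, -0.0167, 0, 0.097, 0, 0.0007, 0, -0.017, 0, 0.097, 0, 0.0023, 0, -0.017, 0, 0.097, 0, 0.004, 0, -0.0168, 0, 0.097, 0],
)

```text
t: 18.73
tool_pos: [0.6011, -0.0601, 0.2693]
tool_rot: [-3.023, -1.528, 1.739]
wrist_force: [-0.1, 1.0, -3.7]
width: 0.0198
finger_force: 30.0
```

>>> steer_hand(
  motion=[0, 0, 0, 0, 0, 0, 0, 0, 0, 0, 0, 0, 0, 0, 0, 0, 0, 0, 0, 0, 0, 0, 0, 0, 0, 0, 0, 0, 0, 0],
)

```text
t: 19.15
tool_pos: [0.6007, -0.0582, 0.2728]
tool_rot: [3.104, -1.52, 1.897]
wrist_force: [0.3, 0.7, -4.2]
width: 0.0197
finger_force: 30.0
```

```bash
python3 - <<'E'
from h import *
print(st()["q"].round(3))
for n in("top","scene"):
    im=ctrl.camera(n); cv2.imwrite(f"pics/t_{n}.png",im)
    h=cv2.cvtColor(im,cv2.COLOR_BGR2HSV); m=cv2.inRange(h,(18,90,90),(35,255,255))
    k,_,S,C=cv2.connectedComponentsWithStats(m)
    for i in range(1,k):
        if S[i,4]>6 and 200<C[i,0]<420 and C[i,1]>120: print(n,C[i].round(0),S[i,4],at(n,[C[i]],.015)[0].round(3))
E
```

```text
[-0.583  0.801  0.92   1.32   2.416 -0.289]
scene [266. 188.] 80 [ 0.338 -0.083  0.015]
scene [267. 180.] 13 [ 0.306 -0.068  0.015]
scene [280. 190.] 14 [ 0.365 -0.05   0.015]
scene [275. 206.] 20 [ 0.425 -0.089  0.015]
scene [303. 230.] 90 [ 0.549 -0.055  0.015]
scene [295. 243.] 43 [ 0.581 -0.093  0.015]
scene [324. 245.] 39 [ 0.624 -0.028  0.015]
scene [299. 252.] 62 [ 0.614 -0.098  0.015]
scene [315. 255.] 52 [ 0.643 -0.063  0.015]
scene [205. 311.] 209 [ 0.687 -0.383  0.015]
```

The weight fell to about 4.2 N, and yellow blobs appear in the tray. I'll spend the last view on one composite: the raw tray crop, plus wireframes of the pail at several slip angles.

```bash
python3 - <<'E'
from h import *
s=st(); R=Ro.from_euler('xyz',s['tool_rot']).as_matrix(); G=s['tool_pos']-.019*R[:,2]
sc=cv2.imread("pics/t_scene.png"); cw=ctrl.get_calibration("wrist"); w=ctrl.camera("wrist")
tilt0=np.arccos(.668)
def wire(d):
    # pail frame in tool: at grasp pail y=tool y, tool z=(sin a,0,-cos a) in pail
    a=tilt0; B=np.array([[-np.cos(a),0,np.sin(a)],[0,1,0],[-np.sin(a),0,-np.cos(a)]]) # cols tool axes in pail
    Rp=R@B.T@Ro.from_rotvec([0,d,0]).as_matrix()
    t=np.linspace(0,2*np.pi,60); c=lambda r,z:np.c_[r*np.cos(t),r*np.sin(t),0*t+z]+[.088,0,-.036]
    return [G+c(.07,.13)@Rp.T,G+c(.055,0)@Rp.T]
o4=cv2.resize(sc[130:290,230:390],None,fx=2.5,fy=2.5,interpolation=cv2.INTER_CUBIC); raw=o4.copy(); ww=cv2.resize(w,(800,500))[:200]
for d,col in((0,(0,255,0)),(.25,(0,255,255)),(.5,(0,0,255))):
    for X in wire(d):
        u=px("scene",X); cv2.polylines(o4,[((u-[230,130])*2.5).astype(np.int32)],True,col,1)
        u=px("wrist",X,cw); cv2.polylines(ww,[(u*1.25).astype(np.int32)],True,col,1)
cv2.imwrite("pics/final.png",np.vstack([np.hstack([raw,o4]),ww])); print(s["torque"],s["wrist_force"])
E
```

```text
[-1.25178523 -0.26052625  0.00607727] [-0.57484998  0.51166275 -3.64121629]
```

View pics/final.png

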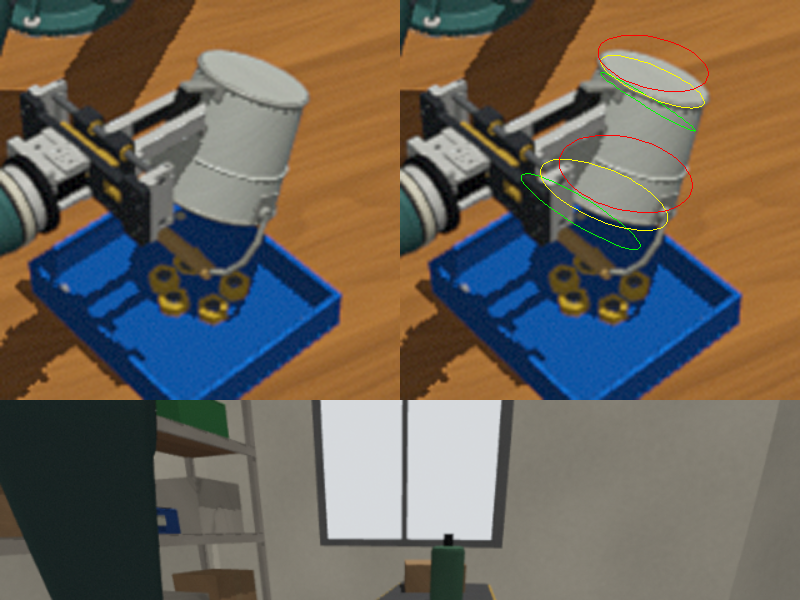

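The composite shows all five nuts in the tray, around (163,279), (235,281), (172,302), (210,307) and (187,265). The pail has slipped about 0.33 rad forward in the pinch. Planning the return, with the tool turned a bit further back and the pail landing further from the tray.

```bash
python3 - <<'E'
from h import *
s=st(); R=Ro.from_euler('xyz',s['tool_rot']).as_matrix(); p=s['tool_pos']
f=np.array([.2756,-.9613,0]); z=np.array([0,0,1.])
G0=p-.019*R[:,2]; print("tool y",R[:,1].round(3),"u",(G0-[.555,.098,0])@f, G0)
u0=(G0-[.555,.098,0])@f
N=28; P=p;Rc=R
for i in range(1,N+1):
    th=-2.52*i/24 if i<=24 else -2.52
    u=np.interp(i,[0,22],[u0,-.12]); zz=np.interp(i,[0,5,20,28],[G0[2],.30,.30,.12])
    Rn=R@Ro.from_rotvec([0,th,0]).as_matrix()
    T=G0+f*(u-u0)+z*(zz-G0[2])+.019*Rn[:,2]
    print(i,(Rc.T@(T-P)).round(4),T.round(3)); P,Rc=T,Rn
E
```

```text
tool y [0.959 0.284 0.002] u 0.18212896506914564 [ 0.60609002 -0.07681385  0.27331925]
1 [0.004  0.0001 0.0133] [ 0.597 -0.046  0.276]
2 [0.0054 0.0001 0.0126] [ 0.593 -0.033  0.279]
3 [0.0067 0.0001 0.0118] [ 0.59  -0.02   0.283]
4 [0.0079 0.0001 0.0108] [ 0.586 -0.008  0.286]
5 [0.009  0.0001 0.0097] [0.583 0.004 0.29 ]
6 [0.0055 0.0001 0.0114] [0.579 0.017 0.288]
7 [0.0066 0.0001 0.0106] [0.576 0.028 0.287]
8 [0.0077 0.0001 0.0096] [0.572 0.04  0.285]
9 [0.0087 0.0001 0.0085] [0.569 0.052 0.284]
10 [0.0095 0.0001 0.0074] [0.566 0.063 0.283]
11 [0.0102 0.0001 0.0061] [0.563 0.075 0.282]
12 [0.0108 0.0001 0.0048] [0.559 0.086 0.282]
13 [0.0113 0.0001 0.0034] [0.556 0.098 0.281]
14 [0.0116 0.0001 0.002 ] [0.553 0.109 0.281]
15 [0.0117 0.0001 0.0006] [0.55  0.12  0.281]
16 [ 0.0117  0.0001 -0.0008] [0.546 0.132 0.281]
17 [ 0.0116  0.0001 -0.0023] [0.543 0.143 0.282]
18 [ 0.0113  0.0001 -0.0037] [0.54  0.154 0.282]
19 [ 0.0108  0.0001 -0.0051] [0.537 0.166 0.283]
20 [ 0.0102  0.0001 -0.0064] [0.533 0.177 0.284]
21 [0.0218 0.0001 0.0112] [0.53  0.189 0.263]
22 [0.0229 0.0001 0.0087] [0.527 0.201 0.242]
23 [ 0.014  -0.      0.0158] [0.527 0.199 0.221]
24 [ 0.0155 -0.      0.014 ] [0.527 0.198 0.2  ]
25 [ 0.0189 -0.      0.0122] [0.527 0.198 0.177]
26 [ 0.0189 -0.      0.0122] [0.527 0.198 0.155]
27 [ 0.0189 -0.      0.0122] [0.527 0.198 0.132]
28 [ 0.0189 -0.      0.0122] [0.527 0.198 0.11 ]
```

>>> steer_hand(
  motion=[0.004, 0, 0.0133, 0, -0.105, 0, 0.0054, 0, 0.0126, 0, -0.105, 0, 0.0067, 0, 0.0118, 0, -0.105, 0, 0.0079, 0, 0.0108, 0, -0.105, 0, 0.009, 0, 0.0097, 0, -0.105, 0, 0.0055, 0, 0.0114, 0, -0.105, 0, 0.0066, 0, 0.0106, 0, -0.105, 0, 0.0077, 0, 0.0096, 0, -0.105, 0, 0.0087, 0, 0.0085, 0, -0.105, 0, 0.0095, 0, 0.0074, 0, -0.105, 0, 0.0102, 0, 0.006, 0, -0.105, 0, 0.0108, 0, 0.0048, 0, -0.105, 0],
)

```text
t: 20.3
tool_pos: [0.5574, 0.0857, 0.2825]
tool_rot: [3.139, -0.26, 1.859]
wrist_force: [0.2, 1.7, -3.6]
width: 0.0196
finger_force: 30.0
```

>>> steer_hand(
  motion=[0.0113, 0, 0.0034, 0, -0.105, 0, 0.0116, 0, 0.002, 0, -0.105, 0, 0.0117, 0, 0.0006, 0, -0.105, 0, 0.0117, 0, -0.0008, 0, -0.105, 0, 0.0116, 0, -0.0023, 0, -0.105, 0, 0.0113, 0, -0.0037, 0, -0.105, 0, 0.0108, 0, -0.005, 0, -0.105, 0, 0.0102, 0, -0.0064, 0, -0.105, 0, 0, 0, 0, 0, 0, 0, 0, 0, 0, 0, 0, 0],
)

```text
t: 21.13
tool_pos: [0.5295, 0.1785, 0.2816]
tool_rot: [-3.136, 0.572, 1.866]
wrist_force: [0.2, -0.0, -3.5]
width: 0.0198
finger_force: 30.0
```

```bash
python3 - <<'E'
from h import *
s=st(); R=Ro.from_euler('xyz',s['tool_rot']).as_matrix(); G=s['tool_pos']-.019*R[:,2]; print(s['q'].round(2),G.round(3),R[:,2].round(3),s['torque'])
im=ctrl.camera("scene"); cv2.imwrite("pics/r1.png",im)
a=np.arccos(.668);B=np.array([[-np.cos(a),0,np.sin(a)],[0,1,0],[-np.sin(a),0,-np.cos(a)]])
# score slip angle: contrast (gray vs wood saturation) inside / just outside the projected hull
sat=cv2.cvtColor(im,cv2.COLOR_BGR2HSV)[:,:,1].astype(float)
t=np.linspace(0,2*np.pi,60); c=lambda r,z:np.c_[r*np.cos(t),r*np.sin(t),0*t+z]+[.088,0,-.036]
for d in np.arange(-.1,1.3,.1):
    Rp=R@B.T@Ro.from_rotvec([0,d,0]).as_matrix(); X=G+np.r_[c(.07,.13),c(.055,0)]@Rp.T
    h=cv2.convexHull(px("scene",X).astype(np.float32)).astype(np.int32)
    m=cv2.fillConvexPoly(np.zeros(sat.shape,np.uint8),h,1); ring=cv2.dilate(m,np.ones((9,9)))-m
    print(round(d,2),sat[m>0].mean().round(1),sat[ring>0].mean().round(1))
E
```

```text
[ 0.55  0.19  1.21 -0.58  1.85  0.13] [0.527 0.188 0.298] [ 0.152 -0.52  -0.841] [0.85553501 0.30295481 0.02262389]
-0.1 65.7 84.2
0.0 58.8 89.7
0.1 51.9 91.8
0.2 44.0 97.8
0.3 35.1 118.1
0.4 26.1 141.4
0.5 25.9 140.9
0.6 32.6 125.5
0.7 40.1 121.2
0.8 46.4 119.9
0.9 51.9 124.0
1.0 56.9 125.0
1.1 61.4 122.2
1.2 64.5 118.9
```

Slip is now about 0.45 rad, so the pail is still pitched about 0.72. I'll turn the tool a further 0.45 and descend to just above contact.

```bash
cat > pl.py <<'E'
from h import *
import sys
# plan: N rows, total ry, target G
def plan(N,ry,Gt,st0=None):
    s=st(); R=Ro.from_euler('xyz',s['tool_rot']).as_matrix(); p=s['tool_pos']; G0=p-.019*R[:,2];P=p;Rc=R
    for i in range(1,N+1):
        Rn=R@Ro.from_rotvec([0,ry*i/N,0]).as_matrix(); T=G0+(np.array(Gt)-G0)*i/N+.019*Rn[:,2]
        print((Rc.T@(T-P)).round(4)); P,Rc=T,Rn
E
python3 -c "
from pl import *
plan(10,-.45,[.522,.213,.09])"
```

```text
[0.0127 0.0003 0.0161]
[0.0134 0.0003 0.0155]
[0.0141 0.0003 0.0148]
[0.0147 0.0003 0.0141]
[0.0154 0.0003 0.0134]
[0.0159 0.0003 0.0127]
[0.0165 0.0003 0.0119]
[0.017  0.0003 0.0111]
[0.0175 0.0003 0.0103]
[0.0179 0.0003 0.0094]
```

>>> steer_hand(
  motion=[0.0127, 0, 0.0161, 0, -0.045, 0, 0.0134, 0, 0.0155, 0, -0.045, 0, 0.0141, 0, 0.0148, 0, -0.045, 0, 0.0147, 0, 0.0141, 0, -0.045, 0, 0.0154, 0, 0.0134, 0, -0.045, 0, 0.016, 0, 0.0127, 0, -0.045, 0, 0.0165, 0, 0.0119, 0, -0.045, 0, 0.017, 0, 0.011, 0, -0.045, 0, 0.0175, 0, 0.0103, 0, -0.045, 0, 0.018, 0, 0.0094, 0, -0.045, 0, 0, 0, 0, 0, 0, 0, 0, 0, 0, 0, 0, 0],
)

```text
t: 22.18
tool_pos: [0.5258, 0.1936, 0.0798]
tool_rot: [-3.136, 1.024, 1.86]
wrist_force: [0.9, -0.4, -3.9]
width: 0.0197
finger_force: 30.0
```

```bash
cat > slip.py <<'E'
from h import *
s=st(); R=Ro.from_euler('xyz',s['tool_rot']).as_matrix(); G=s['tool_pos']-.019*R[:,2]; al=np.arccos(-R[2,2]); print(s['q'].round(2),G.round(3),"alpha",al.round(3))
im=ctrl.camera("scene"); a=np.arccos(.668);B=np.array([[-np.cos(a),0,np.sin(a)],[0,1,0],[-np.sin(a),0,-np.cos(a)]])
sat=cv2.cvtColor(im,cv2.COLOR_BGR2HSV)[:,:,1].astype(float)
t=np.linspace(0,2*np.pi,60); c=lambda r,z:np.c_[r*np.cos(t),r*np.sin(t),0*t+z]+[.088,0,-.036]
best=[]
for d in np.arange(-.1,1.3,.05):
    Rp=R@B.T@Ro.from_rotvec([0,d,0]).as_matrix(); X=G+np.r_[c(.07,.13),c(.055,0)]@Rp.T
    h=cv2.convexHull(px("scene",X).astype(np.float32)).astype(np.int32)
    m=cv2.fillConvexPoly(np.zeros(sat.shape,np.uint8),h,1); ring=cv2.dilate(m,np.ones((9,9)))-m
    best.append((sat[ring>0].mean()-sat[m>0].mean(),d,X[:,2].min()))
for b in sorted(best)[-3:]: print("score %.1f slip %.2f pitch %.2f lowest z %.3f"%(b[0],b[1],b[1]+a-al,b[2]))
E
python3 slip.py
```

```text
[ 0.74  0.52  1.43 -0.89  1.73  0.56] [0.521 0.209 0.09 ] alpha 1.024
score 110.9 slip 0.65 pitch 0.46 lowest z -0.007
score 117.7 slip 0.55 pitch 0.36 lowest z 0.005
score 119.2 slip 0.60 pitch 0.41 lowest z -0.001
```

The pail is pitched about 0.38 rad, with its front foot edge practically on the bench. I'll level it by pivoting about that edge.

```bash
python3 -c "
from pl import *
plan(10,-.14,[.5145,.2317,.037])"
```

```text
[ 0.0056 -0.0001  0.0009]
[ 0.0056 -0.0001  0.0008]
[ 0.0056 -0.0001  0.0007]
[ 0.0057 -0.0001  0.0006]
[ 0.0057 -0.0001  0.0005]
[ 0.0057 -0.0001  0.0004]
[ 0.0057 -0.0001  0.0004]
[ 0.0057 -0.0001  0.0003]
[ 0.0057 -0.0001  0.0002]
[ 0.0057 -0.0001  0.0001]
```

>>> steer_hand(
  motion=[0.0056, 0, 0.0009, 0, -0.014, 0, 0.0056, 0, 0.0008, 0, -0.014, 0, 0.0056, 0, 0.0007, 0, -0.014, 0, 0.0057, 0, 0.0006, 0, -0.014, 0, 0.0057, 0, 0.0005, 0, -0.014, 0, 0.0057, 0, 0.0004, 0, -0.014, 0, 0, 0, 0, 0, 0, 0],
)

```text
t: 22.82
tool_pos: [0.5216, 0.2078, 0.047]
tool_rot: [-3.135, 1.112, 1.866]
wrist_force: [1.6, 1.2, 0.3]
width: 0.0199
finger_force: 30.0
```

```bash
python3 slip.py
```

```text
[ 0.78  0.63  1.41 -0.93  1.75  0.64] [0.517 0.224 0.055] alpha 1.112
score 115.8 slip 0.35 pitch 0.08 lowest z 0.008
score 122.4 slip 0.45 pitch 0.18 lowest z -0.005
score 123.3 slip 0.40 pitch 0.13 lowest z 0.001
```

>>> steer_hand(
  motion=[0.0057, 0, 0.0004, 0, -0.014, 0, 0.0057, 0, 0.0003, 0, -0.014, 0, 0.0057, 0, 0.0002, 0, -0.014, 0, 0.0057, 0, 0, 0, -0.014, 0, 0, 0, 0, 0, 0, 0, 0, 0, 0, 0, 0, 0],
)

```text
t: 23.37
tool_pos: [0.5197, 0.2152, 0.03]
tool_rot: [3.139, 1.172, 1.854]
wrist_force: [0.6, -3.5, 7.8]
width: 0.0198
finger_force: 30.0
```

```bash
python3 slip.py
```

```text
[ 0.8   0.7   1.38 -0.96  1.78  0.68] [0.515 0.232 0.037] alpha 1.172
score 109.7 slip 0.40 pitch 0.07 lowest z -0.008
score 120.0 slip 0.30 pitch -0.03 lowest z 0.002
score 122.4 slip 0.35 pitch 0.02 lowest z -0.001
```

The pail is level and resting on the bench. Release and back straight out.

>>> steer_hand(
  motion=[0, 0, 0, 0, 0, 0, 0, 0, 0, 0, 0, 0, 0, 0, 0, 0, 0, 0, 0, 0, 0, 0, 0, 0, 0, 0, 0, 0, 0, 0, 0, 0, 0, 0, 0, 0, 0, 0, 0, 0, 0, 0],
  aperture=0.06,
)

```text
t: 24.0
tool_pos: [0.5195, 0.216, 0.0282]
tool_rot: [-3.141, 1.166, 1.858]
wrist_force: [1.3, -0.1, 0.0]
width: 0.0592
finger_force: 0.0
```

>>> steer_hand(
  motion=[0, 0, -0.02, 0, 0, 0, 0, 0, -0.03, 0, 0, 0, 0, 0, -0.03, 0, 0, 0, 0, 0, -0.03, 0, 0, 0, -0.02, 0, -0.02, 0, 0, 0, -0.03, 0, -0.01, 0, 0, 0, -0.03, 0, -0.01, 0, 0, 0, -0.03, 0, -0.01, 0, 0, 0, -0.03, 0, -0.01, 0, 0, 0, 0, 0, 0, 0, 0, 0, 0, 0, 0, 0, 0, 0],
)

```text
t: 24.92
tool_pos: [0.4913, 0.3134, 0.2263]
tool_rot: [3.129, 1.162, 1.846]
wrist_force: [-0.9, 0.1, -0.4]
width: 0.0603
finger_force: 0.0
```

```bash
python3 - <<'E'
from h import *
b={n:cv2.imread(f"pics/{n}0.png") for n in("top","scene")}
for n in("top","scene"):
    im=ctrl.camera(n); cv2.imwrite(f"pics/e_{n}.png",im)
    h=cv2.cvtColor(im,cv2.COLOR_BGR2HSV); m=cv2.inRange(h,(15,80,70),(35,255,255))
    k,_,S,C=cv2.connectedComponentsWithStats(m)
    for i in range(1,k):
        X=at(n,[C[i]],.015)[0]
        if S[i,4]>6 and .4<X[0]<.8 and -.25<X[1]<.3: print(n,C[i].round(0),S[i,4],X.round(3))
# undisturbed objects: difference with first picture
t=cv2.imread("pics/e_top.png")
for nm,(x,y,w,h_) in dict(spanner=(440,195,30,80),can=(430,145,45,45),tape=(178,135,32,42)).items():
    print(nm,cv2.absdiff(t,b["top"])[y:y+h_,x:x+w].mean().round(2))
# standing pail fit in scene and top: lip + foot hull, upright
for n in("scene","top"):
    im=cv2.imread(f"pics/e_{n}.png"); sat=cv2.cvtColor(im,cv2.COLOR_BGR2HSV)[:,:,1].astype(float); r=[]
    th=np.linspace(0,2*np.pi,60)
    for x in np.arange(.52,.58,.005):
        for y in np.arange(.09,.17,.005):
          for p in(-.2,-.1,0,.1,.2):
            c=lambda rr,z:np.c_[rr*np.cos(th),rr*np.sin(th),0*th+z]
            Rp=Ro.from_rotvec(p*np.array([.961,.276,0])).as_matrix(); X=np.r_[c(.07,.13),c(.055,0)]@Rp.T; X[:,2]-=X[:,2].min(); X+=[x,y,0]
            hl=cv2.convexHull(px(n,X).astype(np.float32)).astype(np.int32)
            m=cv2.fillConvexPoly(np.zeros(sat.shape,np.uint8),hl,1); q=cv2.dilate(m,np.ones((7,7)))-m
            r.append((sat[q>0].mean()-sat[m>0].mean(),x,y,p))
    print(n,[np.round(v,3).tolist() for v in sorted(r)[-3:]])
E
```

```text
top [340. 177.] 51 [ 0.637 -0.062  0.015]
top [328. 184.] 52 [ 0.617 -0.026  0.015]
top [351. 192.] 105 [ 0.592 -0.094  0.015]
top [264. 204.] 174 [0.553 0.166 0.015]
top [338. 200.] 48 [ 0.568 -0.057  0.015]
scene [262. 208.] 129741 [ 0.413 -0.126  0.015]
scene [341. 203.] 8 [0.497 0.092 0.015]
scene [300. 242.] 239 [ 0.583 -0.081  0.015]
scene [323. 244.] 80 [ 0.618 -0.027  0.015]
scene [315. 253.] 77 [ 0.639 -0.062  0.015]
spanner 4.97
can 4.72
tape 4.83
scene [[137.313, 0.545, 0.14, -0.1], [137.549, 0.545, 0.145, 0.0], [138.419, 0.54, 0.145, 0.0]]
top [[73.404, 0.53, 0.17, 0.2], [73.654, 0.545, 0.125, -0.2], [76.277, 0.535, 0.155, 0.1]]
```

```bash
python3 -c "
from plant import ctrl
print(ctrl.sign_off())"
```

```text
the job is handed in; nothing more can be done
None
```

I handed the job in at about 25 s: image checks put all five nuts in the tray, the empty pail upright on the bench beside it, and the spanner, spray can and tape measure undisturbed (no verdict was returned).

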